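# Draw a grinder's hopper flange into register with a drift pin and fit the next bolt

### The arm

A 6-joint arm with a two-finger parallel gripper is mounted at the origin on the work surface. World frame = base frame: x ahead of the robot, y to its left, z up, the work surface at z = 0. Lengths are in m, angles in rad, forces in N, time in s.
With the tool pointing down it reaches from about 0.375 to 0.825 m from the base axis. Payload 5.5 kg.
Tool frame: the origin (TCP) lies on the centre line of the jaws, within the pads' length; the fingertips stand 14 mm ahead of it and the grasp point (between the pads) lies 5 mm behind it; z points along the fingers, y is the direction in which the jaws open and shut (so a half turn about z gives the same grasp; the last joint's range is limited). The gripper opens to 85 mm and grips with 20 to 120 N. Pads are 22 mm wide; open, the fingers measure 114 mm over their backs; the gripper's body (76 mm by 85 mm) begins 54 mm behind the grasp point. The pads swing forward as they close: fully open they stand 13 mm farther back than shut.
Start: joints at [-1.194, 0.314, -0.047, 1.21, 0, 1.571], TCP at [0.221, -0.558, 0.245] pointing down, gripper open.
Joint ranges: [-2.67, 2.67], [-0.69, 1.73], [-1.03, 1.25], [-2.08, 2.16], [-1.42, 1.45], [-3.14, 3.14]. Speed limits (rad/s): [2.39, 2.39, 3.01, 3.14, 3.14, 3.14].

### API

Orientations are given as a rotation vector (axis times angle).
In Python, from rig import env, vision, job gives the robot as it stands.
- The arm moves only by the tool arm_command, never from a script. Its argument "series" is a list of rows, each a list of 4 numbers: the shift along the tool's x, y, z in m, then the turn about the tool's z in rad. In form: [[x, y, z, spin], ...]. A call has 1 to 8 rows; each row shifts and turns the commanded pose from where the row before left it, along the tool's axes as they then stand; what a row does not reach is not made up. A row lasts 1/12 s, in which the tool goes at most 41.7 mm and 7.16 degrees, less where a joint would pass 70% of its speed; a pose out of reach is approached as far as the arm can. A call is refused whole if a number of a shift passes 0.0417 or a number of a turn 0.125, either way. A call with a gripper value outside its range is refused whole. "jaw" is the finger opening in m, from 0 to 0.0854, set as the call begins (left out, the last holds). The fingers move at their own pace and stop on an object; "force" is the grip in N (left out, the last holds). Time passes only in rows, so rows that do not move let the fingers close. It gives the time, the measured TCP pose, the force and the opening at its end, in the units of the state.
- env.state(): the state, without advancing time (a new reading comes with each control period).
- vision.snapshot(name): name is "scene" or "side" or "wrist"; returns (picture, depth): 384x512x3 uint8, red, green, blue; 384x512 float32, m along the optical axis (not along the pixel's ray), 0 where there is no reading.
- vision.calibration(name): a dict with "fx", "fy", "cx", "cy" (pixels), "dist" ([k1, k2, p1, p2, k3] as OpenCV has them; the pictures are not rectified), "R" (3x3) and "t" (3): a world point X has camera coordinates R X + t. Camera axes: x right, y down, z forward; pixel columns grow to the right and rows downward; lengths in m; the calibration is good to about 2 mm. A picture is of the moment at which its call begins: read the wrist's pose just before it. calibration takes no time and is no camera call; for the wrist camera it gives the pose at the moment of the call.
- job.sign_off(): hands the job in, once; it reports no verdict.
The state is a dict: "time_s": time; "qpos": joint angles; "joint_vel": joint speeds; "joint_efforts": joint torques, N m; "tool_pos": TCP position; "ee_rot": TCP orientation; "ft_force": force on the tool from outside, world axes, zero at the start; "ft_torque": the same for the moment, N m; "gripper_width": opening from 0.0 (shut) to 1.0 (fully open).
Only numpy, scipy, OpenCV 4.12 (cv2) and the standard library are available. Lean on these libraries where they do the work, as an engineer would, in place of code of your own. Each camera call takes 0.05 s, during which the arm holds its last target. There are 200 camera calls.

### The job

The grinder's hopper flange and the spacer under it hang on their first bolt, with the other two holes out of line. Feel the drift pin through either open hole and push it down until its collar sits on the flange, so that its taper draws both parts into line, and leave it standing; then fit the bolt from the tool block fully home in the other hole. Never load the grinder with more than 20 N or push the flange round with the gripper, and leave everything else where it is.

Things in the scene. Friction and masses are not known exactly. Their poses are not given: they have to be found in the camera images.
- grinder: coffee grinder module, fixed on the counter: plate 170 x 150, motor, round cast housing, three square bosses with tops 95 mm high. Origin: centre of its underside; z up; -x is the side of the outlet chute and of the bolt already in (knob to 145 high). Bosses on a circle of radius 60 round the z axis: at 180 deg (first bolt), +60 and -60 deg; the last two have through-holes 14 diameter, 47 deep.
- flange: aluminium flange: ring 92 outer, 8 thick, collar 72 outer 12 higher, three ears 34 x 34. Origin: first bolt's axis, 8 mm below the ears' top; x to the ring's centre, z up. Holes 14 diameter at x 90, y +52 and -52. Turns only about that bolt (2 N at a hole moves it); <1 deg off at first. Under it, on the bosses, a black fibre spacer 5 thick, same outline and holes, turns likewise; see hole_right.
- hole_left (a point): centre of the grinder's boss hole at +60 deg (grinder frame x 30, y +52), at the height of the ear's top, 108.5 mm above the counter; axes as the grinder's. It does not turn with the flange, whose hole starts 1 to 1.5 mm off it, square to the line from the first bolt.
- hole_right (a point): the same for the boss hole at -60 deg. The spacer between flange and bosses is turned too, by an amount and to a side that are not measured: its holes stand up to 9 mm off the bosses' holes. A nose that lands on it stops 8 mm below the ear's top, on a boss 13. A way at least 3.5 mm wide through all three parts is left at each hole.
- drift: drift pin standing nose down in the block: dark knurled handle 18 diameter, 5 to 65 mm above the origin; collar 24 diameter, 0 to 5; below it a bright shank, 13 diameter for 26 mm, then tapering over 32 mm to a nose 3 in diameter, 58 below the origin. Origin: axis at the collar's underside, z up the handle. Home: collar on the ear; 5 to 10 N drives it. 0.08 to 0.16 kg.
- bolt: bolt to fit, standing in the block: bright plain shank 12 diameter, 30 long, bevelled end 9 in diameter; collar 24 diameter, 0 to 4 mm above the origin; knurled knob 18 diameter, 4 to 36. Origin: axis at the collar's underside, z up the knob. Not threaded: home, the collar lies on the ear. 0.04 to 0.08 kg.
- block: wooden tool block 50 x 168 x 66 high, fixed. Origin: centre of its underside; three holes 14.6 diameter, 62 deep in its top at y = -56, 0 and +56 in its frame hold the drift, the bolt and the brush, in any order, collars resting on its top.
- brush: short round cleaning brush standing bristles up in the tool block, wooden handle 15 thick, collar 20; top 74 mm above its origin at the collar's underside. Leave it.
- hopper: bean hopper, a clear funnel 136 diameter, 147 high; origin under its centre. Leave it.
- mug: tall blue-green mug, 82 diameter, 88 high; origin under its centre. Leave it.
- cup: low blue-green cup with a handle, 76 diameter, 62 high; origin under its centre. Leave it.
- dish: small steel bowl 94 diameter, 28 high, with the third bolt lying in it for later; origin under its centre. Leave it.
- burr: steel burr ring, 64 outer, 40 inner, 12 high; origin under its centre. Leave it.
- tablets: white jar, 66 diameter, 85 high; origin under its centre. Leave it.
- driver: screwdriver 200 long, lying; origin under its middle. Leave it.

How it is judged:
On the way, in this order (a step that is already met when the one before it is completed fails the run):
1. the drift pin stands fully home in one of the open holes (collar within 2 mm of the ear, upright, within 3 mm of the boss hole's axis), through flange, spacer and boss (((horizontal distance between drift and hole_left below 0.003 m and z of drift in the frame of hole_left between -0.003 and 0.002 m and angle between drift's own z axis and vertical below 0.08 rad) or (horizontal distance between drift and hole_right below 0.003 m and z of drift in the frame of hole_right between -0.003 and 0.002 m and angle between drift's own z axis and vertical below 0.08 rad))), for 0.2 s.
2. with the drift still home, the bolt is fully home in the other hole (collar within 2 mm of the ear, upright, within 3 mm of the boss hole's axis) ((((horizontal distance between drift and hole_left below 0.003 m and z of drift in the frame of hole_left between -0.003 and 0.002 m and angle between drift's own z axis and vertical below 0.08 rad) and (horizontal distance between bolt and hole_right below 0.003 m and z of bolt in the frame of hole_right between -0.003 and 0.002 m and angle between bolt's own z axis and vertical below 0.08 rad)) or ((horizontal distance between drift and hole_right below 0.003 m and z of drift in the frame of hole_right between -0.003 and 0.002 m and angle between drift's own z axis and vertical below 0.08 rad) and (horizontal distance between bolt and hole_left below 0.003 m and z of bolt in the frame of hole_left between -0.003 and 0.002 m and angle between bolt's own z axis and vertical below 0.08 rad)))), for 0.2 s.
At the end, for the whole second after the job is handed in: The drift stands in one of the two open holes and the bolt in the other, both with their collars within 2 mm of the ears, within 3 mm of the boss holes' axes, upright within 0.08 rad and at rest, which holds flange and spacer in line ((((horizontal distance between drift and hole_left below 0.003 m and z of drift in the frame of hole_left between -0.003 and 0.002 m and angle between drift's own z axis and vertical below 0.08 rad) and (horizontal distance between bolt and hole_right below 0.003 m and z of bolt in the frame of hole_right between -0.003 and 0.002 m and angle between bolt's own z axis and vertical below 0.08 rad)) or ((horizontal distance between drift and hole_right below 0.003 m and z of drift in the frame of hole_right between -0.003 and 0.002 m and angle between drift's own z axis and vertical below 0.08 rad) and (horizontal distance between bolt and hole_left below 0.003 m and z of bolt in the frame of hole_left between -0.003 and 0.002 m and angle between bolt's own z axis and vertical below 0.08 rad))) and linear speed of each of drift, bolt below 0.02 m/s); the robot touches nothing.
It fails at once if the grinder with its flange is loaded with more than 20 N by anything (contact force between grinder and anything else above 20 N).
It fails at once if the gripper pushes the flange (more than 3 N) (contact force between any of the fingers, the arm and flange above 3 N).
It fails at once if the brush is taken out of the block or any bystander is moved by more than 3 cm (distance of any of brush, hopper, mug, cup, dish, burr, tablets, driver from where it was at the start of the episode above 0.03 m).
It also fails if it takes over 70 s, if anything falls off the work surface, if the arm or the gripper's body presses on something with over 40 N, if the wrist force passes 120 N, or if a joint passes its speed limit or range.

## Working session

There is one attempt and no reset: what is moved stays moved. The work goes in short steps, Python scripts to look and compute and a tool call to move; the robot and the scene stay as the last step left them, time stands still between calls to the robot, and variables do not carry over. Pictures are saved under pics/ and viewed, about 8 in all and at most 12, crops included, and the job is handed in when it is done.

Besides the shell and the picture viewer there is one more tool, called after "Request:" as name(argument=value, ...), one argument or row to a line, values as JSON. arm_command: Moves the arm, as the interface text tells. Its arguments: {"type":"object","properties":{"series":{"type":"array"},"jaw":{"type":"number"},"force":{"type":"number"}},"required":["series"]}

```bash
ls; mkdir -p pics
cat > h.py <<'E'
import numpy as np, cv2
from rig import env, vision, job
def ray(c,uv):
    K=np.array([[c['fx'],0,c['cx']],[0,c['fy'],c['cy']],[0,0,1.]])
    p=cv2.undistortPoints(np.array(uv,float).reshape(-1,1,2),K,np.array(c['dist'],float)).reshape(-1,2)
    R=np.array(c['R']);t=np.array(c['t'])
    d=np.c_[p,np.ones(len(p))]@R
    return -R.T@t,d
def onplane(c,uv,z):
    o,d=ray(c,uv); return o+d*((z-o[2])/d[:,2])[:,None]
def cloud(c,dep):
    h,w=dep.shape; u,v=np.meshgrid(np.arange(w),np.arange(h))
    o,d=ray(c,np.c_[u.ravel(),v.ravel()])
    P=o+d*dep.reshape(-1,1); P[dep.ravel()==0]=np.nan
    return P.reshape(h,w,3)
E
python3 - <<'E'
from h import *
s=env.state();print({k:np.round(v,3) for k,v in s.items()})
ims=[]
for n in("scene","side"):
    c=vision.calibration(n);im,d=vision.snapshot(n)
    np.savez(f'{n}.npz',im=im,d=d,**{k:np.array(v) for k,v in c.items()})
    cv2.imwrite(f'pics/{n}.png',cv2.resize(im[:,:,::-1],(800,600)))
    print(n,c['fx'],-np.array(c['R']).T@np.array(c['t']))
E
```

```text
pics
{'time_s': np.float64(0.0), 'qpos': array([-1.194,  0.314, -0.048,  1.21 ,  0.   ,  1.571]), 'joint_vel': array([0.002, 0.001, 0.   , 0.001, 0.002, 0.002]), 'joint_efforts': array([ 0.0000e+00, -5.3959e+01,  3.3975e+01,  1.9000e-02,  0.0000e+00,
       -0.0000e+00]), 'tool_pos': array([ 0.221, -0.557,  0.244]), 'ee_rot': array([-3.084, -0.588,  0.   ]), 'ft_force': array([-0.772, -1.074, -0.845]), 'ft_torque': array([ 0.014, -0.021,  0.021]), 'gripper_width': np.float64(1.001)}
scene 498.01729212231413 [1.33969181 0.13923304 1.19712339]
side 376.3874600979285 [ 0.39139762 -0.87221246  0.64536545]
```

View pics/scene.png

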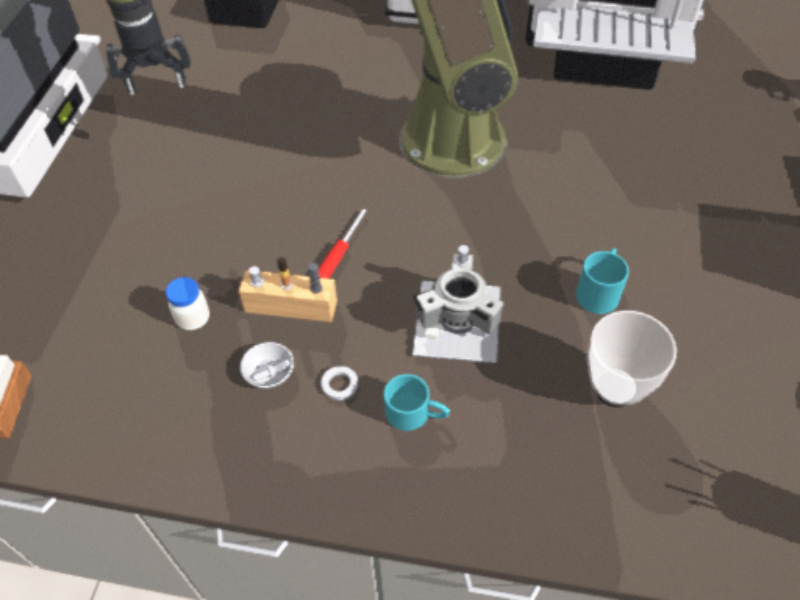

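View pics/side.png

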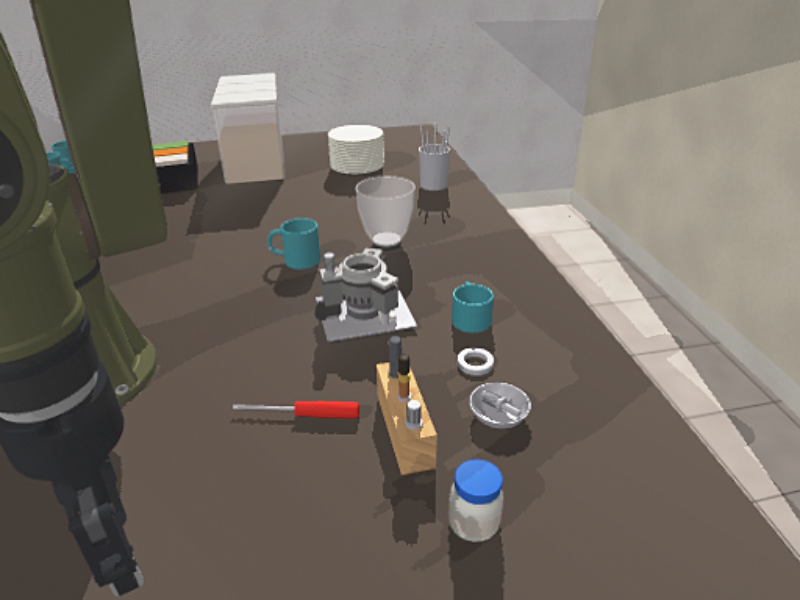

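The scene picture (800 px wide) shows the drift, which has the dark handle, at (315,278), the brush at (285,272) and the bolt at (256,276). The grinder's first bolt is at (462,255), with the open ears at (428,303) and (493,306). Next I measure these.

Run:
```python
from h import *
for n,pts in(("scene",dict(driftTop=(314,267),bolt=(255,269),earA=(428,302),earB=(494,307),knob=(462,250),brush=(284,263))),("side",dict(driftTop=(395,340),bolt=(413,404),knob=(328,257),earA=(384,281),earB=(372,254),brush=(404,357)))):
    z=np.load(n+'.npz');c={k:z[k] for k in z.files}
    P=cloud(c,z['d'])
    for k,(u,v) in pts.items():
        u,v=u/1.5625,v/1.5625
        w=P[int(v)-3:int(v)+4,int(u)-3:int(u)+4].reshape(-1,3)
        print(n,k,np.round(P[int(v),int(u)],3),'maxz',np.round(np.nanmax(w[:,2]),3))
    # block top: wood colour at z~.066
    im=z['im'].astype(int); H=cv2.cvtColor(z['im'],cv2.COLOR_RGB2HSV)
    m=(H[...,0]>8)&(H[...,0]<25)&(H[...,1]>90)&(abs(P[...,2]-.066)<.005)&(P[...,0]>.35)&(abs(P[...,0]-.55)<.2)
    q=P[m][:,:2].astype(np.float32); print('block',len(q),cv2.minAreaRect(q))
    m=(abs(P[...,2]-.1085)<.004)&(abs(P[...,0]-.55)<.25)&(abs(P[...,1]+.02)<.12)
    q=P[m][:,:2].astype(np.float32); print('ears',len(q),q.min(0),q.max(0),q.mean(0))
    m=(abs(P[...,2]-.1285)<.004)&(abs(P[...,0]-.55)<.25)&(abs(P[...,1]+.02)<.12)
    q=P[m][:,:2].astype(np.float32); print('collar',len(q),cv2.minEnclosingCircle(q) if len(q) else 0)
```

```text
scene driftTop [ 0.515 -0.184  0.133] maxz 0.138
scene bolt [ 0.517 -0.295  0.103] maxz 0.107
scene earA [0.529 0.023 0.092] maxz 0.114
scene earB [0.531 0.141 0.108] maxz 0.115
scene knob [0.445 0.071 0.144] maxz 0.149
scene brush [ 0.523 -0.235  0.141] maxz 0.146
block 427 ((0.5172988176345825, -0.23969709873199463), (0.056029848754405975, 0.16854970157146454), 1.389554738998413)
ears 357 [ 0.422248   -0.00194139] [0.5572829  0.09989325] [0.51153105 0.05296153]
collar 19 ((0.4908753037452698, 0.07743211090564728), 0.04842701926827431)
side driftTop [ 0.513 -0.184  0.132] maxz 0.134
side bolt [ 0.518 -0.293  0.102] maxz 0.105
side knob [0.438 0.067 0.146] maxz 0.148
side earA [0.534 0.038 0.102] maxz 0.112
side earB [nan nan nan] maxz 0.124
side brush [ 0.516 -0.239  0.141] maxz 0.142
block 738 ((0.5164024233818054, -0.2393403947353363), (0.05110492557287216, 0.1706421822309494), 2.453190565109253)
ears 312 [0.42441875 0.0074033 ] [0.5587967  0.09961781] [0.49961305 0.05045234]
collar 12 ((0.4413321614265442, 0.07135721296072006), 0.007586920168250799)
```

```bash
cat >> h.py <<'E'
from scipy.spatial.transform import Rotation as Ro
def pose():
    s=env.state(); R=Ro.from_rotvec(s['ee_rot']).as_matrix()
    return s,np.array(s['tool_pos']),R
def yaw():
    R=pose()[2]; return np.arctan2(R[1,0],R[0,0])
def plan(target,yw,n):
    """rows from measured pose to target xyz, x-axis yaw yw, tool down"""
    s,p,R=pose(); a=np.arctan2(R[1,0],R[0,0]); dz=(a-yw+np.pi)%(2*np.pi)-np.pi
    st=(np.array(target)-p)/n; rows=[]
    for i in range(n):
        c,sn=np.cos(a),np.sin(a)
        rows.append([round(float(c*st[0]+sn*st[1]),4),round(float(sn*st[0]-c*st[1]),4),round(float(-st[2]),4),round(float(dz/n),3)])
        a-=dz/n
    for i in range(0,n,8): print(rows[i:i+8])
E
python3 - <<'E'
from h import *
s,p,R=pose();c=vision.calibration('wrist');C=-np.array(c['R']).T@np.array(c['t'])
print('cam in tool',R.T@(C-p),'axis z',R.T@np.array(c['R'])[2],'x',R.T@np.array(c['R'])[0],c['fx'])
for n in('scene','side'):
    z=np.load(n+'.npz');cc={k:z[k] for k in z.files};P=cloud(cc,z['d'])
    m=(P[...,2]>.131)&(P[...,2]<.152)&(abs(P[...,0]-.44)<.03)&(abs(P[...,1]-.07)<.03)
    q=P[m];print('knob',len(q),(q.min(0)+q.max(0))/2)
    m=(P[...,2]>.08)&(P[...,2]<.15)&(abs(P[...,0]-.515)<.02)&(abs(P[...,1]+.184)<.02);q=P[m];print('drift',(q.min(0)+q.max(0))/2,q.max(0))
E
```

```text
cam in tool [ 0.08386046 -0.00087905 -0.12941836] axis z [-3.25372497e-01  4.73911460e-04  9.45585804e-01] x [ 1.47545480e-04  9.99999888e-01 -4.50413029e-04] 271.63231211326126
knob 43 [0.44387217 0.0727985  0.14041982]
drift [ 0.51626142 -0.1830911   0.10911263] [ 0.52675194 -0.17293457  0.13780005]
knob 47 [0.44076368 0.07486552 0.13960505]
drift [ 0.51428944 -0.18524521  0.10688421] [ 0.523625   -0.17668893  0.13366568]
```

Run:
```python
from h import *
plan([.448,.0735,.18],0,20)
```

```text
[[0.0222, -0.0252, 0.0032, 0.019], [0.0217, -0.0256, 0.0032, 0.019], [0.0212, -0.026, 0.0032, 0.019], [0.0207, -0.0264, 0.0032, 0.019], [0.0202, -0.0267, 0.0032, 0.019], [0.0197, -0.0271, 0.0032, 0.019], [0.0192, -0.0275, 0.0032, 0.019], [0.0187, -0.0278, 0.0032, 0.019]]
[[0.0182, -0.0282, 0.0032, 0.019], [0.0176, -0.0285, 0.0032, 0.019], [0.0171, -0.0289, 0.0032, 0.019], [0.0165, -0.0292, 0.0032, 0.019], [0.016, -0.0295, 0.0032, 0.019], [0.0154, -0.0298, 0.0032, 0.019], [0.0149, -0.0301, 0.0032, 0.019], [0.0143, -0.0303, 0.0032, 0.019]]
[[0.0137, -0.0306, 0.0032, 0.019], [0.0131, -0.0309, 0.0032, 0.019], [0.0126, -0.0311, 0.0032, 0.019], [0.012, -0.0313, 0.0032, 0.019]]
```

Request:
arm_command(
  series=[
    [0.0222,-0.0252,0.0032,0.019],
    [0.0217,-0.0256,0.0032,0.019],
    [0.0212,-0.026,0.0032,0.019],
    [0.0207,-0.0264,0.0032,0.019],
    [0.0202,-0.0267,0.0032,0.019],
    [0.0197,-0.0271,0.0032,0.019],
    [0.0192,-0.0275,0.0032,0.019],
    [0.0187,-0.0278,0.0032,0.019],
  ],
)

```text
time_s: 0.77
tool_pos: [0.3118, -0.3038, 0.2193]
ee_rot: [-3.122, -0.35, 0.0]
ft_force: [0.7, -0.4, -0.2]
gripper_width: 1.001
```

Request:
arm_command(
  series=[
    [0.0182,-0.0282,0.0032,0.019],
    [0.0176,-0.0285,0.0032,0.019],
    [0.0171,-0.0289,0.0032,0.019],
    [0.0165,-0.0292,0.0032,0.019],
    [0.016,-0.0295,0.0032,0.019],
    [0.0154,-0.0298,0.0032,0.019],
    [0.0149,-0.0301,0.0032,0.019],
    [0.0143,-0.0303,0.0032,0.019],
  ],
)

```text
time_s: 1.43
tool_pos: [0.4033, -0.0516, 0.1939]
ee_rot: [3.14, 0.113, -0.0]
ft_force: [0.4, -0.7, -0.4]
gripper_width: 1.0
```

Request:
arm_command(
  series=[
    [0.0137,-0.0306,0.0032,0.019],
    [0.0131,-0.0309,0.0032,0.019],
    [0.0126,-0.0311,0.0032,0.019],
    [0.012,-0.0313,0.0032,0.019],
    [0,0,0,0],
    [0,0,0,0],
  ],
)

```text
time_s: 1.93
tool_pos: [0.4498, 0.0324, 0.1813]
ee_rot: [-3.106, -0.075, 0.005]
ft_force: [-0.3, -0.9, 0.4]
gripper_width: 0.998
```

Run:
```python
from h import *
s,p,R=pose();print(s['time_s'],p,yaw(),s['qpos'])
c=vision.calibration('wrist');ims=[];ds=[]
for i in range(4):
    im,d=vision.snapshot('wrist');ims.append(im);ds.append(d)
im=np.mean(ims,0).astype(np.uint8);d=np.median(ds,0)
np.savez('w1.npz',im=im,d=d,**{k:np.array(v) for k,v in c.items()})
cv2.imwrite('pics/w1.png',cv2.resize(im[:,:,::-1],(800,600),interpolation=cv2.INTER_CUBIC))
```

```text
1.9333 [0.44979812 0.03239742 0.18130834] 0.048284490003115334 [ 0.04726743  0.07531559 -0.49147759  1.00624193  0.03506035  3.14057497]
```

View pics/w1.png

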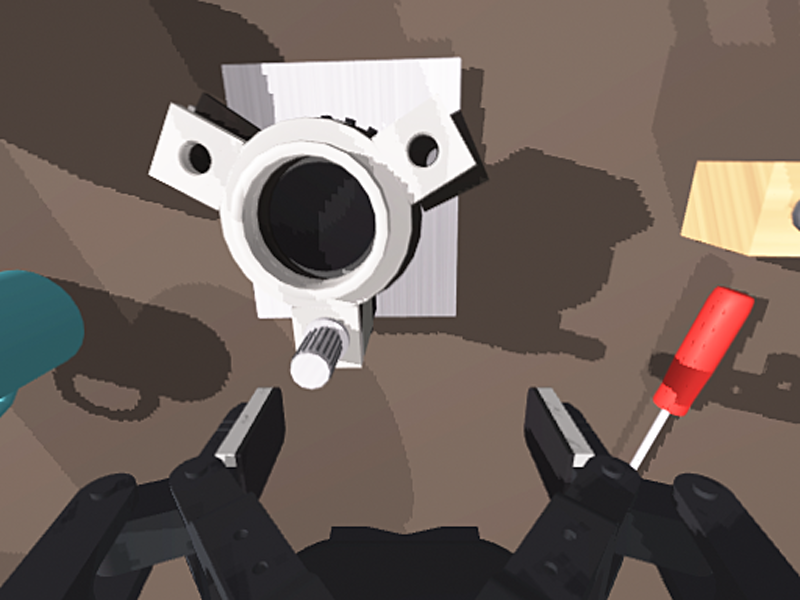

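The wrist picture shows the left ear hole at (195,157), the right at (424,150) and the knob at (318,360). The wrist turn ran into its joint limit, so yaw is 0.05, which is harmless. Next: fit the hole rims and look into the holes.

Run:
```python
from h import *
z=np.load('w1.npz');c={k:z[k] for k in z.files};im=z['im'];P=cloud(c,z['d']);g=cv2.cvtColor(im,cv2.COLOR_RGB2GRAY)
out=[]
for n,(u,v) in(('L',(195,157)),('R',(424,150))):
    u,v=int(u/1.5625),int(v/1.5625)
    # rectified top view at ear plane
    h=14; pts=[]
    q=onplane(c,[(u,v)],.1085)[0]; print(n,q)
    xs=np.arange(-.015,.015,.00025); gx,gy=np.meshgrid(q[0]+xs,q[1]-xs)  # rows: y down, cols x
    X=np.stack([gx,gy,np.full_like(gx,.1085)],-1).reshape(-1,3)
    R=c['R'];K=np.array([[c['fx'],0,c['cx']],[0,c['fy'],c['cy']],[0,0,1]])
    uv,_=cv2.projectPoints(X,cv2.Rodrigues(R)[0],c['t'],K,c['dist']);uv=uv.reshape(*gx.shape,2).astype(np.float32)
    rc=cv2.remap(im,uv[...,0],uv[...,1],cv2.INTER_CUBIC);gg=cv2.cvtColor(rc,cv2.COLOR_RGB2GRAY)
    m=(gg<120).astype(np.uint8);nl,lab,st,ce=cv2.connectedComponentsWithStats(m)
    b=lab[60,60]; 
    if b==0:b=1+np.argmin(np.linalg.norm(ce[1:]-60,axis=1))
    cs,_=cv2.findContours((lab==b).astype(np.uint8),cv2.RETR_EXTERNAL,cv2.CHAIN_APPROX_NONE)
    k=max(cs,key=len);(cx,cy),r=cv2.minEnclosingCircle(k);e=cv2.fitEllipse(k)
    print('circ',q[0]-.015+cx*.00025,q[1]+.015-cy*.00025,r*.25,'ell',q[0]-.015+e[0][0]*.00025,q[1]+.015-e[0][1]*.00025,np.array(e[1])*.25)
    dz=P[v-10:v+11:2,u-10:u+11:2,2]*1000;print(np.round(dz).astype(int) if not np.isnan(dz).any() else np.round(dz))
    out.append(cv2.resize(rc[:,:,::-1],(396,396),interpolation=cv2.INTER_CUBIC))
cv2.imwrite('pics/holes.png',np.hstack(out))
# knob top
```

```text
L [0.52836831 0.13546545 0.1085    ]
circ 0.5277433105328168 0.13446545173835467 6.760433673858643 ell 0.5275416589596356 0.1336540580005617 [11.01123428 13.11857605]
[[109 109 110 109 108 109 110 109 109 109 108]
 [109 110 108 107 104 101 100 104 109 109 109]
 [109 109 105 104 101 100 100 100 100 109 109]
 [109 108 106 102 101 100 100 101 101 100 109]
 [109 106 104 101 101 101 100 102 100 101  99]
 [109 107 104 102 101 101 100 101 101 101 101]
 [109 108 105 102 101 101 101 101 100 101 101]
 [109 108 106 102 100 101 101 100 101 100 100]
 [109 108 106 104 102 101 100 101 101 100 100]
 [109 109 109 106 105 102 100 101 101 100 108]
 [109 109 109 108 108 106 103 101 101 108 109]]
R [0.53622965 0.03114016 0.1085    ]
circ 0.5361046498377972 0.03164016426076989 6.920330047607422 ell 0.5363725817759686 0.03200228012075524 [12.48668861 13.68603706]
[[108 109 109 107 101 101 105 108 110 110 110]
 [109 108 101 100 101 100 100 100 104 108 110]
 [109 102 100 101 100 100 100 101 101 106 109]
 [108 100 101 101 101 100 101 100 100 101 109]
 [105 100 100 102 101 100 100 100 100  66 109]
 [103 101 101 101 100 101 100 100  49  52 108]
 [104 100 101 101 101 101 101  48  49  52 109]
 [108 100 101 100 101 101  75  48  49  64 109]
 [109 101 101 101 101 100  49  48  49 108 108]
 [109 109 101 101 101 100  49  48 107 108 110]
 [108 109 109 108 101 100 104 108 109 109 109]]
```

View pics/holes.png

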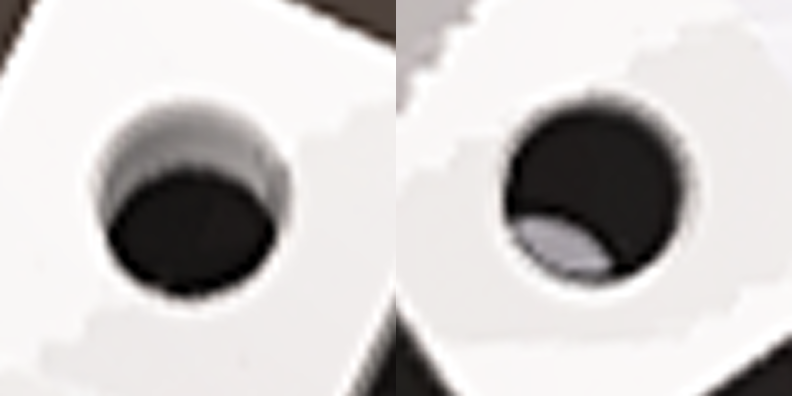

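The rim and depth pictures agree. In the right hole the black spacer covers all but a bright crescent on the low-x, low-y side, in the rectified view around (560,245). So the spacer is turned clockwise and the way through is there. I'll measure it.

Run:
```python
from h import *
from scipy.optimize import least_squares
z=np.load('w1.npz');c={k:z[k] for k in z.files};im=z['im'];d=z['d'];P=cloud(c,d);g=cv2.cvtColor(im,cv2.COLOR_RGB2GRAY).astype(float)
o,_=ray(c,[(0,0)]);print('cam',o)
u0,v0=271,96
def edge(mask_thr,zc,r,cen,inside,uc):
    pass
# bright crescent mask inside R hole, upsampled
x0,y0=u0-14,v0-14;S=8
up=cv2.resize(im[y0:y0+29,x0:x0+29],None,fx=S,fy=S,interpolation=cv2.INTER_CUBIC);gu=cv2.cvtColor(up,cv2.COLOR_RGB2GRAY)
du=cv2.resize(P[y0:y0+29,x0:x0+29,2].astype(np.float32),None,fx=S,fy=S,interpolation=cv2.INTER_NEAREST)
deep=(du<.08)
px=lambda k:np.c_[(k[:,0]+.5)/S-.5+x0,(k[:,1]+.5)/S-.5+y0]
cs,_=cv2.findContours(((gu>90)&cv2.dilate(deep.astype(np.uint8),np.ones((9,9))).astype(bool)&(du<.105)).astype(np.uint8),cv2.RETR_EXTERNAL,cv2.CHAIN_APPROX_NONE)
# flange hole circle
F=np.array([.5361,.0316]); B=np.array([.442,.0735])
dr=(F-B)/np.linalg.norm(F-B); t=np.array([dr[1],-dr[0]]);print('r',np.linalg.norm(F-B),'t',t)
k=max(cs,key=len).reshape(-1,2)
q=onplane(c,px(k),.1005)[:,:2]
T=(q-F)@t;N=(q-F)@dr
print('crescent in t/n mm (spacer plane)',T.min()*1e3,T.max()*1e3,N.min()*1e3,N.max()*1e3)
# spacer edge pts: near side (small t)
o_=[]
for n in np.arange(-4,4.5,1):
    w=abs(N*1e3-n)<.3
    if w.any(): o_.append((n,round(T[w].min()*1e3,2),round(T[w].max()*1e3,2)))
print(o_)
w=np.array([(n,a) for n,a,b in o_ if b-a>1.0])
s=w[:,1]+np.sqrt(49-w[:,0]**2);print('spacer t offset est',s)
# grinder plate corners
q=(abs(P[...,2])<.012)&(g>150)&(abs(P[...,0]-.52)<.12)&(abs(P[...,1]-.08)<.1)
pl=P[q];print('plate z',np.nanmedian(pl[:,2]));r=cv2.minAreaRect(pl[:,:2].astype(np.float32));print(r)
```

```text
cam [0.5337718  0.03268284 0.3104603 ]
r 0.1030068929732375 t [-0.40676889 -0.9135311 ]
crescent in t/n mm (spacer plane) 3.103798131108462 7.4407864057661515 -5.005225084296085 5.083765139583187
[(np.float64(-4.0), np.float64(3.86), np.float64(5.97)), (np.float64(-3.0), np.float64(3.45), np.float64(6.63)), (np.float64(-2.0), np.float64(3.22), np.float64(6.95)), (np.float64(-1.0), np.float64(3.14), np.float64(7.28)), (np.float64(0.0), np.float64(3.1), np.float64(7.44)), (np.float64(1.0), np.float64(3.19), np.float64(7.16)), (np.float64(2.0), np.float64(3.52), np.float64(6.95)), (np.float64(3.0), np.float64(4.09), np.float64(6.79)), (np.float64(4.0), np.float64(5.66), np.float64(6.35))]
spacer t offset est [ 9.60456265  9.77455532  9.92820393 10.06820323 10.1        10.11820323
 10.22820393 10.41455532]
plate z 0.0007086463140088539
((0.5033786296844482, 0.09882960468530655), (0.15439210832118988, 0.21204589307308197), 79.03176879882812)
```

The way lies from 3.1 to 7.3 mm off the flange hole's centre, centred near (.534,.027). The boss axis is then near (.5356,.0305). Next I go over the drift.

Run:
```python
from h import *
plan([.515,-.184,.19],1.571,16)
```

```text
[[0.0035, 0.0137, -0.0005, -0.095], [0.0021, 0.0139, -0.0005, -0.095], [0.0008, 0.0141, -0.0005, -0.095], [-0.0005, 0.0141, -0.0005, -0.095], [-0.0019, 0.014, -0.0005, -0.095], [-0.0032, 0.0137, -0.0005, -0.095], [-0.0045, 0.0134, -0.0005, -0.095], [-0.0057, 0.0129, -0.0005, -0.095]]
[[-0.0069, 0.0123, -0.0005, -0.095], [-0.0081, 0.0116, -0.0005, -0.095], [-0.0091, 0.0107, -0.0005, -0.095], [-0.0101, 0.0098, -0.0005, -0.095], [-0.011, 0.0088, -0.0005, -0.095], [-0.0118, 0.0077, -0.0005, -0.095], [-0.0125, 0.0066, -0.0005, -0.095], [-0.013, 0.0054, -0.0005, -0.095]]
```

Request:
arm_command(
  series=[
    [0.0035,0.0137,-0.0005,-0.095],
    [0.0021,0.0139,-0.0005,-0.095],
    [0.0008,0.0141,-0.0005,-0.095],
    [-0.0005,0.0141,-0.0005,-0.095],
    [-0.0019,0.014,-0.0005,-0.095],
    [-0.0032,0.0137,-0.0005,-0.095],
    [-0.0045,0.0134,-0.0005,-0.095],
    [-0.0057,0.0129,-0.0005,-0.095],
  ],
  jaw=0.05,
  force=60,
)

```text
time_s: 2.8
tool_pos: [0.4826, -0.0771, 0.1822]
ee_rot: [-2.856, -1.226, -0.019]
ft_force: [0.0, 1.5, 0.5]
gripper_width: 0.59
```

Request:
arm_command(
  series=[
    [-0.0069,0.0123,-0.0005,-0.095],
    [-0.0081,0.0116,-0.0005,-0.095],
    [-0.0091,0.0107,-0.0005,-0.095],
    [-0.0101,0.0098,-0.0005,-0.095],
    [-0.011,0.0088,-0.0005,-0.095],
    [-0.0118,0.0077,-0.0005,-0.095],
    [-0.0125,0.0066,-0.0005,-0.095],
    [-0.013,0.0054,-0.0005,-0.095],
  ],
)

```text
time_s: 3.47
tool_pos: [0.515, -0.185, 0.1823]
ee_rot: [-2.202, -2.203, -0.036]
ft_force: [-0.3, -0.2, -0.4]
gripper_width: 0.584
```

Run:
```python
from h import *
s,p,R=pose();print(s['time_s'],p,yaw(),s['gripper_width'])
c=vision.calibration('wrist');im,d=vision.snapshot('wrist');P=cloud(c,d)
np.savez('w2.npz',im=im,d=d,**{k:np.array(v) for k,v in c.items()})
cv2.imwrite('pics/w2.png',im[:,:,::-1])
for n,a in(('drift',(.515,-.184)),('bolt',(.519,-.295)),('brush',(.517,-.239))):
    m=(np.hypot(P[...,0]-a[0],P[...,1]-a[1])<.02)&(P[...,2]>.068)
    q=P[m]
    if len(q)<5: print(n,len(q));continue
    zt=np.percentile(q[:,2],97);t=q[q[:,2]>zt-.004];print(n,len(t),zt,(t.min(0)+t.max(0))/2,t.max(0)-t.min(0))
plan([.515,-.184,.106],1.571,5)
```

```text
3.4667 [ 0.51498262 -0.18504296  0.18226068] 1.570960322142332 0.5838056318873123
drift 442 0.2620894221915349 [ 0.51487767 -0.17144038  0.26188658] [0.02913042 0.00992759 0.00759069]
bolt 259 0.10374517493218462 [ 0.51824001 -0.29451866  0.10216974] [0.0181364  0.01761057 0.00482762]
brush 316 0.14132596457671395 [ 0.51678664 -0.23841017  0.13981177] [0.01452707 0.015882   0.00493517]
[[0.0007, -0.0002, 0.0153, 0.001], [0.0007, -0.0002, 0.0153, 0.001], [0.0007, -0.0002, 0.0153, 0.001], [0.0007, -0.0002, 0.0153, 0.001], [0.0007, -0.0002, 0.0153, 0.001]]
```

View pics/w2.png

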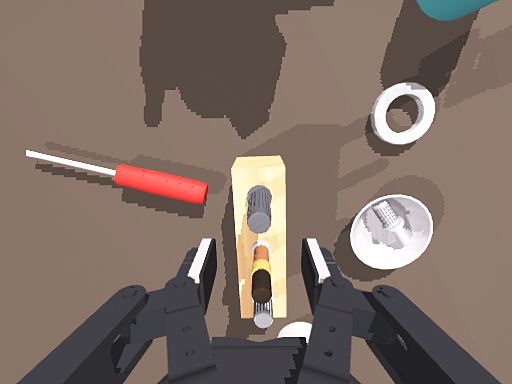

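Run:
```python
from h import *
s,p,R=pose();print(R.round(4),s['joint_vel'].round(3),s['qpos'].round(3))
z=np.load('w2.npz');c={k:z[k] for k in z.files};P=cloud(c,z['d'])
q=P[(np.hypot(P[...,0]-.515,P[...,1]+.183)<.016)&(P[...,2]>.12)&(P[...,2]<.15)]
t=q[q[:,2]>np.percentile(q[:,2],97)-.004];print(len(t),(t.min(0)+t.max(0))/2,t.max(0)-t.min(0))
```

```text
[[-0.0032  1.     -0.0014]
 [ 0.9994  0.0032  0.0333]
 [ 0.0333 -0.0013 -0.9994]] [ 0.025 -0.021 -0.03  -0.001  0.014  0.267] [-0.366  0.262 -0.263  1.059  0.031  1.201]
436 [ 0.51449257 -0.18265455  0.13108291] [0.01696069 0.01746085 0.00446705]
```

The tool now leans 0.033 rad, left over from the joint limit, but purely about the jaw axis. A pin gripped at this yaw therefore stays upright, so I'll keep this yaw throughout and allow for the lean in the moves. Drift axis: (.515,-.1825), top at z .131 as expected.

```bash
cat >> h.py <<'E'
def go(target,n):
    "rows without spin, full orientation used"
    s,p,R=pose(); d=R.T@(np.array(target)-p)/n
    print('t %.2f from'%s['time_s'],p.round(4),'F',np.round(s['ft_force'],1),n,'x',[round(float(x),4) for x in d])
E
python3 - <<'E'
from h import *
go([.515,-.1825,.106],5)
E
```

```text
t 3.52 from [ 0.5159 -0.1873  0.1823] F [ 1.7 -2.3  0.5] 5 x [0.0004, -0.0002, 0.0153]
```

Request:
arm_command(
  series=[
    [0.0004,-0.0002,0.0153,0],
    [0.0004,-0.0002,0.0153,0],
    [0.0004,-0.0002,0.0153,0],
    [0,0,0,0],
    [0,0,0,0],
  ],
)

```text
time_s: 3.93
tool_pos: [0.5136, -0.1809, 0.1359]
ee_rot: [-2.206, -2.196, -0.035]
ft_force: [0.6, -0.3, 0.4]
gripper_width: 0.59
```

Run:
```python
from h import *
print(pose()[2].round(4),pose()[0]['qpos'].round(3))
go([.515,-.1825,.106],2)
```

```text
[[ 0.0047  1.     -0.0042]
 [ 0.9993 -0.0045  0.0361]
 [ 0.0361 -0.0044 -0.9993]] [-0.357  0.293 -0.335  0.96   0.032  1.218]
t 3.93 from [ 0.5136 -0.1809  0.1359] F [ 0.6 -0.3  0.4] 2 x [-0.0014, 0.0007, 0.0149]
```

Request:
arm_command(
  series=[
    [-0.0008,0.0007,0.0149,0],
    [-0.0008,0.0007,0.0149,0],
    [0,0,0,0],
    [0,0,0,0],
    [0,0,0,0],
  ],
)

```text
time_s: 4.35
tool_pos: [0.5167, -0.1818, 0.1077]
ee_rot: [-2.207, -2.199, -0.037]
ft_force: [0.6, 0.3, -0.4]
gripper_width: 0.586
```

Run:
```python
from h import *
go([.515,-.1825,.106],1)
```

```text
t 4.35 from [ 0.5167 -0.1818  0.1077] F [ 0.6  0.3 -0.4] 1 x [-0.0008, -0.0017, 0.0017]
```

Request:
arm_command(
  series=[
    [-0.0005,-0.001,0.001,0],
    [0,0,0,0],
    [0,0,0,0],
    [0,0,0,0],
    [0,0,0,0],
    [0,0,0,0],
  ],
  jaw=0.01,
  force=80,
)

```text
time_s: 4.85
tool_pos: [0.5154, -0.1822, 0.1062]
ee_rot: [-2.207, -2.199, -0.037]
ft_force: [-2.8, -0.9, 5.5]
gripper_width: 0.19
```

Run:
```python
from h import *
s=pose()[0];print(s['gripper_width']*85.4,s['ft_force'],s['ft_torque'],pose()[2][:,2])
go([.515,-.1825,.19],4)
```

```text
16.246841126609453 [-2.82975263 -0.89564263  5.5215507 ] [0.04349498 0.39141722 0.02165928] [-0.00157983  0.0350167  -0.99938548]
t 4.85 from [ 0.5154 -0.1822  0.1062] F [-2.8 -0.9  5.5] 4 x [0.0007, -0.0001, -0.0209]
```

Request:
arm_command(
  series=[
    [0.0007,-0.0001,-0.0209,0],
    [0.0007,-0.0001,-0.0209,0],
    [0.0007,-0.0001,-0.0209,0],
    [0.0009,-0.0001,-0.026,0],
    [0.0013,0.0001,-0.039,0],
    [0,0,0,0],
    [0,0,0,0],
  ],
)

```text
time_s: 5.43
tool_pos: [0.5168, -0.1828, 0.2356]
ee_rot: [-2.209, -2.202, -0.04]
ft_force: [0.2, -0.2, -1.5]
gripper_width: 0.187
```

Run:
```python
from h import *
s=pose()[0];print(s['gripper_width']*85.4,s['ft_torque'],pose()[2][:,2])
go([.534,.027,.235],7)
```

```text
15.94576474955354 [-0.04750756  0.01481779  0.04288006] [ 0.00235945  0.03372053 -0.99942852]
t 5.43 from [ 0.5168 -0.1828  0.2356] F [ 0.2 -0.2 -1.5] 7 x [0.03, 0.0024, 0.0011]
```

Request:
arm_command(
  series=[
    [0.03,0.0024,0.0011,0],
    [0.03,0.0024,0.0011,0],
    [0.03,0.0024,0.0011,0],
    [0.03,0.0024,0.0011,0],
    [0.03,0.0024,0.0011,0],
    [0.03,0.0024,0.0011,0],
    [0.03,0.0024,0.0011,0],
    [0,0,0,0],
  ],
)

```text
time_s: 6.1
tool_pos: [0.5318, 0.0323, 0.2312]
ee_rot: [-2.198, -2.202, -0.036]
ft_force: [-0.3, -1.1, -0.4]
gripper_width: 0.192
```

Request:
arm_command(
  series=[
    [0,0,0,0],
    [0,0,0,0],
    [0,0,0,0],
  ],
)

```text
time_s: 6.35
tool_pos: [0.5322, 0.0269, 0.2321]
ee_rot: [-2.207, -2.197, -0.034]
ft_force: [-0.2, -0.2, -0.3]
gripper_width: 0.192
```

Run:
```python
from h import *
s,p,R=pose();print(R.round(4))
c=vision.calibration('wrist');ims=[vision.snapshot('wrist') for _ in range(3)]
im=np.mean([i[0] for i in ims],0).astype(np.uint8);d=np.median([i[1] for i in ims],0)
np.savez('w3.npz',im=im,d=d,**{k:np.array(v) for k,v in c.items()})
K=np.array([[c['fx'],0,c['cx']],[0,c['fy'],c['cy']],[0,0,1]])
x=cv2.projectPoints(np.array([p+[0,0,-.098],p+[0,0,-.045],[.5361,.0316,.1085]]),cv2.Rodrigues(np.array(c['R']))[0],np.array(c['t']),K,np.array(c['dist']))[0].reshape(-1,2);print(x)
u,v=x[0].astype(int);cr=im[max(0,v-60):v+60,u-80:u+80];print(u-80,max(0,v-60))
cv2.imwrite('pics/w3.png',cv2.resize(cr[:,:,::-1],None,fx=5,fy=5,interpolation=cv2.INTER_CUBIC))
go([.534,.027,.235],1)
```

```text
[[ 0.0044  1.     -0.0037]
 [ 0.9994 -0.0042  0.0351]
 [ 0.035  -0.0038 -0.9994]]
[[259.35922864 204.27299237]
 [259.3527716  228.86220925]
 [263.3668427  191.16186969]]
179 144
t 6.50 from [0.5325 0.0268 0.2326] F [ 0.7 -0.2 -1.1] 1 x [0.0003, 0.0015, -0.0024]
```

View pics/w3.png

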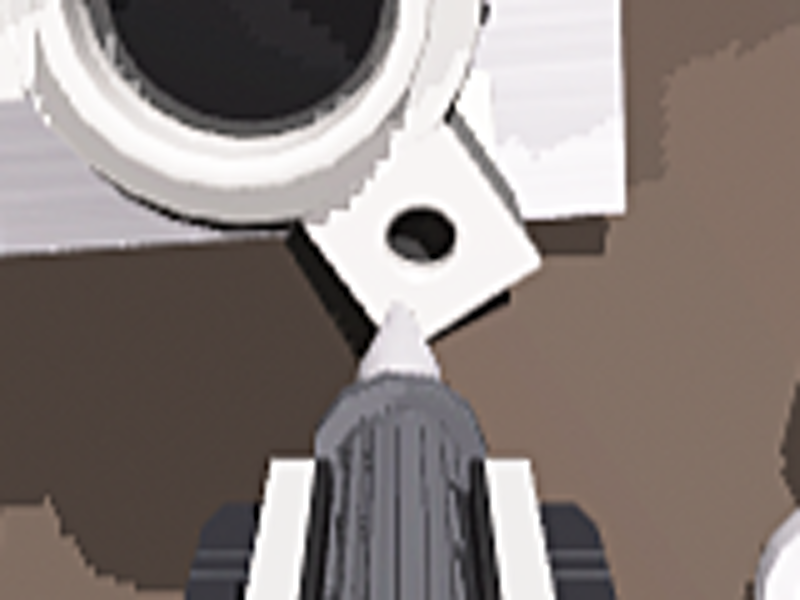

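The nose shows at pixel (258.6,204) against a predicted (259.4,204.3). The hole shows at (263.2,190.8) against (263.4,191.2). Both are within about 0.5 mm, so I go down to just above the ear.

Request:
arm_command(
  series=[
    [0.0006,0.001,0.01,0],
    [0.0005,0.001,0.01,0],
    [0,0,0,0],
    [0,0,0,0],
    [0,0,0,0],
  ],
)

```text
time_s: 6.92
tool_pos: [0.5343, 0.0296, 0.2125]
ee_rot: [-2.206, -2.198, -0.035]
ft_force: [-0.2, -0.2, -1.2]
gripper_width: 0.189
```

```bash
cat > look.py <<'E'
from h import *
import sys
s,p,R=pose();print('p',p.round(4),'F',s['ft_force'].round(1))
c=vision.calibration('wrist');K=np.array([[c['fx'],0,c['cx']],[0,c['fy'],c['cy']],[0,0,1]])
im,d=vision.snapshot('wrist')
ps=[p]+[]
for _ in range(3): vision.snapshot('wrist');ps.append(pose()[1])
print('mean',np.mean(ps,0).round(4),np.std(ps,0).round(4))
N=p+[0,0,-.098]
x=cv2.projectPoints(np.array([N,[.5361,.0316,.1085],[.534,.0269,.1005]]),cv2.Rodrigues(np.array(c['R']))[0],np.array(c['t']),K,np.array(c['dist']))[0].reshape(-1,2);print(x.round(1))
u,v=x[0].astype(int);cr=im[v-30:v+30,u-40:u+40]
print('origin',u-40,v-30);cv2.imwrite(sys.argv[1],cv2.resize(cr[:,:,::-1],None,fx=10,fy=10,interpolation=cv2.INTER_CUBIC))
E
python3 look.py pics/w4.png
```

```text
p [0.5343 0.0296 0.2125] F [-0.2 -0.2 -1.2]
mean [0.5347 0.0297 0.213 ] [0.0002 0.     0.0003]
[[259.3 204.3]
 [261.2 200.1]
 [258.9 202.1]]
origin 219 174
```

View pics/w4.png

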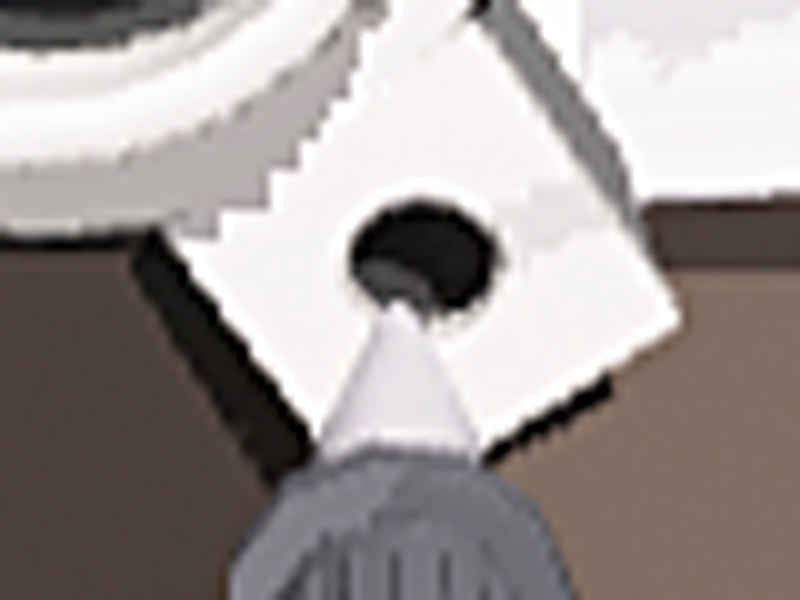

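The nose, at pixel (259,204.3), and the hole, at (261.4,199.8), match their predictions. The way is 2.8 mm towards -y, so I shift there and feel down in steps.

Request:
arm_command(
  series=[
    [-0.0026,-0.0003,0.0,0],
    [0,0,0,0],
    [0.0001,0,0.003,0],
    [0.0001,0,0.003,0],
    [0,0,0,0],
    [0,0,0,0],
  ],
)

```text
time_s: 7.62
tool_pos: [0.534, 0.0275, 0.2064]
ee_rot: [-2.205, -2.198, -0.036]
ft_force: [-0.2, 0.4, -0.9]
gripper_width: 0.189
```

Run:
```python
from h import *
go([.5343,.0269,.2015],1)
```

```text
t 7.62 from [0.534  0.0275 0.2064] F [-0.2  0.4 -0.9] 1 x [-0.0008, 0.0004, 0.0048]
```

Request:
arm_command(
  series=[
    [-0.0005,0.0003,0.002,0],
    [0.0001,0,0.002,0],
    [0,0,0,0],
    [0,0,0,0],
  ],
)

```text
time_s: 7.95
tool_pos: [0.5344, 0.0272, 0.2026]
ee_rot: [-2.206, -2.199, -0.036]
ft_force: [0.1, -0.5, -0.3]
gripper_width: 0.191
```

Request:
arm_command(
  series=[
    [0.0001,0,0.0015,0],
    [0,0,0.0015,0],
    [0,0,0,0],
    [0,0,0,0],
  ],
)

```text
time_s: 8.28
tool_pos: [0.5345, 0.0275, 0.1997]
ee_rot: [-2.206, -2.199, -0.036]
ft_force: [0.1, -0.4, -1.9]
gripper_width: 0.187
```

Request:
arm_command(
  series=[
    [0.0001,0,0.0015,0],
    [0,0,0,0],
    [0,0,0,0],
  ],
)

```text
time_s: 8.53
tool_pos: [0.5345, 0.0276, 0.1982]
ee_rot: [-2.206, -2.199, -0.036]
ft_force: [0.5, 0.3, -0.6]
gripper_width: 0.191
```

Request:
arm_command(
  series=[
    [0.0001,0,0.001,0],
    [0,0,0.001,0],
    [0,0,0,0],
    [0,0,0,0],
  ],
)

```text
time_s: 8.87
tool_pos: [0.5346, 0.0277, 0.1962]
ee_rot: [-2.206, -2.199, -0.036]
ft_force: [0.8, 0.3, -1.1]
gripper_width: 0.188
```

Request:
arm_command(
  series=[
    [0.0001,0,0.0015,0],
    [0,0,0.0015,0],
    [0,0,0,0],
    [0,0,0,0],
  ],
)

```text
time_s: 9.2
tool_pos: [0.5347, 0.0279, 0.1933]
ee_rot: [-2.206, -2.199, -0.037]
ft_force: [0.6, 0.0, 0.8]
gripper_width: 0.187
```

Request:
arm_command(
  series=[
    [0.0001,0,0.0015,0],
    [0,0,0.0015,0],
    [0,0,0,0],
    [0,0,0,0],
  ],
)

```text
time_s: 9.53
tool_pos: [0.5346, 0.0281, 0.1901]
ee_rot: [-2.206, -2.199, -0.036]
ft_force: [0.8, -0.2, -0.1]
gripper_width: 0.192
```

Nose 16 mm below the ear with no load, so it is through the spacer and into the boss. I go on down while easing it towards the boss axis.

Request:
arm_command(
  series=[
    [0.0003,0.0002,0.002,0],
    [0.0003,0.0002,0.002,0],
    [0,0,0,0],
    [0,0,0,0],
  ],
)

```text
time_s: 9.87
tool_pos: [0.5348, 0.0288, 0.1859]
ee_rot: [-2.206, -2.199, -0.036]
ft_force: [1.5, -0.4, -1.4]
gripper_width: 0.19
```

Request:
arm_command(
  series=[
    [0.0003,0.0002,0.002,0],
    [0.0003,0.0002,0.002,0],
    [0,0,0,0],
    [0,0,0,0],
  ],
)

```text
time_s: 10.2
tool_pos: [0.5351, 0.0296, 0.1819]
ee_rot: [-2.206, -2.199, -0.035]
ft_force: [1.3, -0.9, -1.1]
gripper_width: 0.189
```

Request:
arm_command(
  series=[
    [0.0004,0.0002,0.002,0],
    [0.0004,0.0002,0.002,0],
    [0,0,0,0],
    [0,0,0,0],
  ],
)

```text
time_s: 10.53
tool_pos: [0.5354, 0.0304, 0.1779]
ee_rot: [-2.206, -2.199, -0.035]
ft_force: [-0.9, -2.1, -1.9]
gripper_width: 0.188
```

Request:
arm_command(
  series=[
    [-0.0001,0,0.002,0],
    [0,0,0.002,0],
    [0,0,0,0],
    [0,0,0,0],
  ],
)

```text
time_s: 10.87
tool_pos: [0.5357, 0.0307, 0.1741]
ee_rot: [-2.206, -2.199, -0.036]
ft_force: [1.1, -0.9, -2.2]
gripper_width: 0.191
```

Request:
arm_command(
  series=[
    [-0.0001,0,0.002,0],
    [0,0,0.002,0],
    [0,0,0,0],
    [0,0,0,0],
  ],
)

```text
time_s: 11.2
tool_pos: [0.5357, 0.0307, 0.1701]
ee_rot: [-2.206, -2.199, -0.037]
ft_force: [1.3, -1.3, -1.9]
gripper_width: 0.189
```

Request:
arm_command(
  series=[
    [-0.0001,0,0.002,0],
    [0,0,0.002,0],
    [0,0,0,0],
    [0,0,0,0],
  ],
)

```text
time_s: 11.53
tool_pos: [0.5357, 0.0307, 0.1661]
ee_rot: [-2.206, -2.199, -0.036]
ft_force: [1.5, -0.6, -1.8]
gripper_width: 0.19
```

Request:
arm_command(
  series=[
    [-0.0001,0,0.002,0],
    [0,0,0.001,0],
    [0,0,0,0],
    [0,0,0,0],
  ],
)

```text
time_s: 11.87
tool_pos: [0.5357, 0.0307, 0.1632]
ee_rot: [-2.206, -2.199, -0.036]
ft_force: [0.6, -0.9, -2.1]
gripper_width: 0.19
```

Request:
arm_command(
  series=[
    [0,0,0.001,0],
    [0,0,0.001,0],
    [0,0,0,0],
  ],
)

```text
time_s: 12.12
tool_pos: [0.5357, 0.0308, 0.1613]
ee_rot: [-2.206, -2.199, -0.036]
ft_force: [1.3, -0.9, -0.6]
gripper_width: 0.191
```

Request:
arm_command(
  series=[
    [0,0,0.001,0],
    [0,0,0.001,0],
    [0,0,0,0],
  ],
)

```text
time_s: 12.37
tool_pos: [0.5357, 0.0308, 0.1592]
ee_rot: [-2.206, -2.199, -0.036]
ft_force: [0.3, -0.9, 0.4]
gripper_width: 0.184
```

Request:
arm_command(
  series=[
    [0,0,0.001,0],
    [0,0,0.001,0],
    [0,0,0,0],
  ],
)

```text
time_s: 12.62
tool_pos: [0.5356, 0.0308, 0.1571]
ee_rot: [-2.206, -2.199, -0.036]
ft_force: [1.0, -1.4, -0.2]
gripper_width: 0.193
```

Request:
arm_command(
  series=[
    [0,0,0.001,0],
    [-0.0001,0,0.001,0],
    [0,0,0.001,0],
    [0,0,0,0],
    [0,0,0,0],
  ],
)

```text
time_s: 13.03
tool_pos: [0.5356, 0.0309, 0.1541]
ee_rot: [-2.206, -2.199, -0.036]
ft_force: [-0.0, -2.3, -1.1]
gripper_width: 0.19
```

Request:
arm_command(
  series=[
    [0,0,0.001,0],
    [0,0,0.001,0],
    [0,0,0,0],
    [0,0,0,0],
  ],
)

```text
time_s: 13.37
tool_pos: [0.5356, 0.031, 0.1522]
ee_rot: [-2.206, -2.199, -0.036]
ft_force: [0.8, -2.7, -1.0]
gripper_width: 0.192
```

Request:
arm_command(
  series=[
    [0,0,0.001,0],
    [0,0,0.0005,0],
    [0,0,0,0],
    [0,0,0,0],
  ],
)

```text
time_s: 13.7
tool_pos: [0.5356, 0.031, 0.1508]
ee_rot: [-2.206, -2.199, -0.036]
ft_force: [0.5, -2.4, -0.5]
gripper_width: 0.192
```

Request:
arm_command(
  series=[
    [-0.0003,0,0.001,0],
    [0,0,0.0005,0],
    [0,0,0,0],
    [0,0,0,0],
  ],
)

```text
time_s: 14.03
tool_pos: [0.5356, 0.0309, 0.1492]
ee_rot: [-2.206, -2.199, -0.036]
ft_force: [1.0, -1.6, -1.1]
gripper_width: 0.193
```

Request:
arm_command(
  series=[
    [0,0,0.0005,0],
    [0,0,0.0005,0],
    [0,0,0,0],
    [0,0,0,0],
  ],
)

```text
time_s: 14.37
tool_pos: [0.5356, 0.0309, 0.1487]
ee_rot: [-2.206, -2.199, -0.037]
ft_force: [-2.0, -2.2, 4.5]
gripper_width: 0.19
```

Force rises to +4.5 N at TCP z .1487 against an expected .1485, so the collar is seated. Releasing.

Request:
arm_command(
  series=[
    [0,0,-0.0003,0],
    [0,0,0,0],
    [0,0,0,0],
    [0,0,0,0],
  ],
  jaw=0.05,
)

```text
time_s: 14.7
tool_pos: [0.5356, 0.0311, 0.1485]
ee_rot: [-2.205, -2.199, -0.037]
ft_force: [-0.1, 0.6, -0.0]
gripper_width: 0.586
```

Request:
arm_command(
  series=[
    [0.0007,0,-0.02,0],
    [0.0013,0,-0.035,0],
    [0.0011,0,-0.03,0],
    [0,0,0,0],
    [0,0,0,0],
  ],
)

```text
time_s: 15.12
tool_pos: [0.5373, 0.0311, 0.2355]
ee_rot: [-2.207, -2.201, -0.041]
ft_force: [0.8, -0.6, -0.8]
gripper_width: 0.583
```

Run:
```python
from h import *
s,p,R=pose();print(p.round(4),s['ft_force'].round(1),s['gripper_width'])
c=vision.calibration('wrist');ims=[vision.snapshot('wrist') for _ in range(2)];im=ims[0][0];d=ims[0][1]
cv2.imwrite('pics/w5.png',im[:,:,::-1]);np.savez('w5.npz',im=im,d=d,**{k:np.array(v) for k,v in c.items()})
P=cloud(c,d)
q=P[(np.hypot(P[...,0]-.5356,P[...,1]-.0305)<.03)&(P[...,2]>.15)&(P[...,2]<.19)]
if len(q):
  t=q[q[:,2]>np.percentile(q[:,2],95)-.004];print('handle top',len(t),np.percentile(q[:,2],95),(t.min(0)+t.max(0))/2)
go([.5185,-.2945,.235],9)
```

```text
[0.5373 0.0311 0.2355] [ 0.8 -0.6 -0.8] 0.5825731963101802
handle top 391 0.17502713597820416 [0.53503396 0.03039494 0.17337044]
t 15.22 from [0.5354 0.031  0.2329] F [-0.4 -0.  -0.3] 9 x [-0.0361, -0.0018, -0.0015]
```

View pics/w5.png

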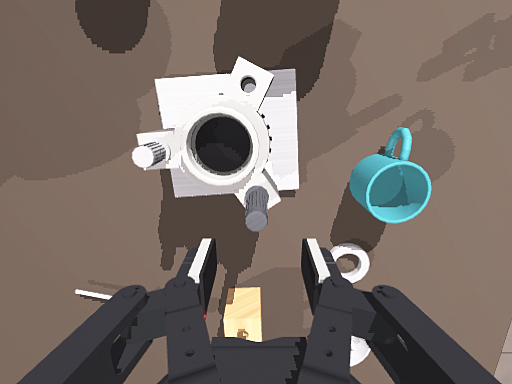

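The drift stands in the right ear at (256,215) in the picture. Its top is at z .1735, as it must be when home. The left hole is at (248,84), now lit through. Next I measure the left hole and go to the bolt.

Run:
```python
from h import *
z=np.load('w5.npz');c={k:z[k] for k in z.files};im=z['im'];P=cloud(c,z['d'])
x0,y0=248-13,84-13;S=8
up=cv2.resize(im[y0:y0+27,x0:x0+27],None,fx=S,fy=S,interpolation=cv2.INTER_CUBIC);gu=cv2.cvtColor(up,cv2.COLOR_RGB2GRAY)
for th in(140,170,200):
    n,lab,st,ce=cv2.connectedComponentsWithStats((gu<th).astype(np.uint8));b=lab[13*S+4,13*S+4]
    if not b: b=1+np.argmin(np.linalg.norm(ce[1:]-13*S,axis=1))
    k=max(cv2.findContours((lab==b).astype(np.uint8),0,1)[0],key=len).reshape(-1,2)
    q=onplane(c,np.c_[(k[:,0]+.5)/S-.5+x0,(k[:,1]+.5)/S-.5+y0],.1085)[:,:2].astype(np.float32)
    print(th,cv2.minEnclosingCircle(q),cv2.fitEllipse(q*1000))
print(np.round(P[74:95:2,238:259:2,2]*1000))
```

```text
140 ((0.5277925729751587, 0.13417696952819824), 0.007108792196959257) ((527.3966064453125, 134.92323303222656), (11.357592582702637, 13.427590370178223), 107.3963394165039)
170 ((0.5277175903320312, 0.13425926864147186), 0.0072300308384001255) ((527.3927612304688, 134.8106231689453), (12.55254077911377, 13.542154312133789), 109.77729034423828)
200 ((0.5277464389801025, 0.13427335023880005), 0.007424000650644302) ((527.767578125, 134.28575134277344), (14.073092460632324, 14.343459129333496), 20.535297393798828)
[[110. 109. 109. 109. 109. 109. 110. 109. 109. 110. 110.]
 [109. 108. 111. 109. 108. 105. 109. 109. 110. 109. 110.]
 [111. 110. 108. 101. 100.  97.  97. 100. 109. 108. 109.]
 [109. 109. 100.  89.  83.  77.  77.  84. 101. 108. 109.]
 [109. 108.  98.  78.  67.  59.  56.  62.  80. 110. 109.]
 [109. 107.  86.  66.  49.  49.  48.  49.  53. 110. 109.]
 [110. 109.  80.  53.  50.  49.  48.  48.  48. 108. 110.]
 [110. 109.  80.  49.  49.  48.  50.  48.  49. 110. 110.]
 [109. 109. 108.  48.  48.  49.  49.  49. 108. 110. 108.]
 [108. 110. 109. 107.  49.  48.  50. 110. 109. 110. 109.]
 [109. 110. 110. 109. 109. 111. 109. 109. 109. 109. 111.]]
```

Request:
arm_command(
  series=[
    [-0.0361,-0.0018,-0.0015,0],
    [-0.0361,-0.0018,-0.0015,0],
    [-0.0361,-0.0018,-0.0015,0],
    [-0.0361,-0.0018,-0.0015,0],
    [-0.0361,-0.0018,-0.0015,0],
    [-0.0361,-0.0018,-0.0015,0],
    [-0.0361,-0.0018,-0.0015,0],
    [-0.0361,-0.0018,-0.0015,0],
  ],
)

```text
time_s: 15.88
tool_pos: [0.5192, -0.2593, 0.2335]
ee_rot: [-2.204, -2.197, -0.035]
ft_force: [0.4, 0.2, 1.1]
gripper_width: 0.588
```

Request:
arm_command(
  series=[
    [-0.0361,-0.0018,-0.0015,0],
    [0,0,0,0],
    [0,0,0,0],
    [0,0,0,0],
  ],
)

```text
time_s: 16.22
tool_pos: [0.5178, -0.2935, 0.2341]
ee_rot: [-2.204, -2.196, -0.036]
ft_force: [0.2, -0.3, -0.0]
gripper_width: 0.587
```

Run:
```python
from h import *
c=vision.calibration('wrist');im,d=vision.snapshot('wrist');P=cloud(c,d)
q=P[(np.hypot(P[...,0]-.5185,P[...,1]+.2945)<.016)&(P[...,2]>.09)&(P[...,2]<.115)]
print(len(q))
if len(q): t=q[q[:,2]>np.percentile(q[:,2],95)-.004];print((t.min(0)+t.max(0))/2,t.max(0)-t.min(0))
print(pose()[2].round(3))
go([.5183,-.2945,.088],6)
```

```text
284
[ 0.51876499 -0.29393559  0.10224037] [0.01734194 0.01764062 0.00489875]
[[ 0.003  1.    -0.004]
 [ 0.999 -0.003  0.037]
 [ 0.037 -0.004 -0.999]]
t 16.27 from [ 0.5181 -0.293   0.2345] F [ 0.8 -0.4  0.5] 6 x [-0.0012, 0.0001, 0.0244]
```

Request:
arm_command(
  series=[
    [-0.0012,0.0001,0.0244,0],
    [-0.0012,0.0001,0.0244,0],
    [-0.0011,0.0001,0.0244,0],
    [-0.0011,0.0001,0.0244,0],
    [-0.0011,0.0001,0.0244,0],
    [-0.0007,0.0001,0.018,0],
    [0,0,0,0],
    [0,0,0,0],
  ],
)

```text
time_s: 16.93
tool_pos: [0.5182, -0.2937, 0.0948]
ee_rot: [-2.202, -2.199, -0.035]
ft_force: [0.2, -0.3, 0.4]
gripper_width: 0.586
```

Run:
```python
from h import *
go([.5187,-.294,.088],1)
```

```text
t 16.93 from [ 0.5182 -0.2937  0.0948] F [ 0.2 -0.3  0.4] 1 x [-0.0005, 0.0006, 0.0068]
```

Request:
arm_command(
  series=[
    [-0.0005,0.0005,0.0066,0],
    [0,0,0,0],
    [0,0,0,0],
  ],
)

```text
time_s: 17.18
tool_pos: [0.52, -0.2959, 0.0899]
ee_rot: [-2.206, -2.2, -0.037]
ft_force: [0.2, 0.8, -0.7]
gripper_width: 0.588
```

Request:
arm_command(
  series=[
    [0,0,0,0],
    [0,0,0,0],
    [0,0,0,0],
    [0,0,0,0],
    [0,0,0,0],
    [0,0,0,0],
  ],
  jaw=0.01,
)

```text
time_s: 17.68
tool_pos: [0.5197, -0.2962, 0.0898]
ee_rot: [-2.207, -2.199, -0.037]
ft_force: [-1.5, -0.0, 6.1]
gripper_width: 0.182
```

Request:
arm_command(
  series=[
    [0.0007,0,-0.02,0],
    [0.0007,0,-0.02,0],
    [0.0011,0,-0.03,0],
    [0.0013,0,-0.036,0],
    [0.0013,0,-0.036,0],
    [0,0,0,0],
    [0,0,0,0],
  ],
)

```text
time_s: 18.27
tool_pos: [0.5211, -0.2967, 0.2335]
ee_rot: [-2.209, -2.202, -0.038]
ft_force: [-0.4, -0.2, -1.5]
gripper_width: 0.185
```

Run:
```python
from h import *
s=pose()[0];print(s['gripper_width']*85.4)
go([.5277,.1342,.235],12)
```

```text
15.838806176168294
t 18.27 from [ 0.5211 -0.2967  0.2335] F [-0.4 -0.2 -1.5] 12 x [0.0359, 0.0004, 0.0011]
```

Request:
arm_command(
  series=[
    [0.0012,0,-0.03,0],
    [0.0359,0.0004,0.0013,0],
    [0.0359,0.0004,0.0013,0],
    [0.0359,0.0004,0.0013,0],
    [0.0359,0.0004,0.0013,0],
    [0.0359,0.0004,0.0013,0],
    [0.0359,0.0004,0.0013,0],
    [0.0359,0.0004,0.0013,0],
  ],
)

```text
time_s: 18.93
tool_pos: [0.5221, -0.0426, 0.259]
ee_rot: [-2.205, -2.197, -0.034]
ft_force: [0.4, 0.0, -0.2]
gripper_width: 0.186
```

Request:
arm_command(
  series=[
    [0.0359,0.0004,0.0013,0],
    [0.0359,0.0004,0.0013,0],
    [0.0359,0.0004,0.0013,0],
    [0.0359,0.0004,0.0013,0],
    [0.0359,0.0004,0.0013,0],
    [0,0,0,0],
    [0,0,0,0],
    [0,0,0,0],
  ],
)

```text
time_s: 19.6
tool_pos: [0.5251, 0.135, 0.2592]
ee_rot: [-2.205, -2.199, -0.032]
ft_force: [-1.1, -0.4, -0.9]
gripper_width: 0.183
```

Run:
```python
from h import *
go([.5277,.1322,.178],3)
```

```text
t 19.60 from [0.5251 0.135  0.2592] F [-1.1 -0.4 -0.9] 3 x [-0.0018, 0.001, 0.027]
```

Request:
arm_command(
  series=[
    [-0.0018,0.001,0.027,0],
    [-0.0018,0.001,0.027,0],
    [-0.0018,0.001,0.027,0],
    [0,0,0,0],
    [0,0,0,0],
    [0,0,0,0],
  ],
)

```text
time_s: 20.1
tool_pos: [0.5292, 0.132, 0.1807]
ee_rot: [-2.208, -2.197, -0.037]
ft_force: [-0.4, 0.8, 0.0]
gripper_width: 0.181
```

Run:
```python
from h import *
s,p,R=pose();print(p.round(4),R[:,2].round(3))
c=vision.calibration('wrist');im,d=vision.snapshot('wrist')
K=np.array([[c['fx'],0,c['cx']],[0,c['fy'],c['cy']],[0,0,1]])
pr=lambda X:cv2.projectPoints(np.array(X,float),cv2.Rodrigues(np.array(c['R']))[0],np.array(c['t']),K,np.array(c['dist']))[0].reshape(-1,2).round(1)
print('end ctr if axis=TCP / +2mm y / hole / collar ctr',pr([p+[0,0,-.0538],p+[0,.002,-.0538],[.5277,.1342,.1085],p+[0,0,-.0238]]))
u,v=pr([p+[0,0,-.0538]])[0].astype(int);x0,y0=u-40,v-30;print('origin',x0,y0)
cv2.imwrite('pics/w6.png',cv2.resize(im[y0:y0+60,x0:x0+80,::-1],None,fx=10,fy=10,interpolation=cv2.INTER_CUBIC))
```

```text
[0.5292 0.132  0.1807] [-0.002  0.036 -0.999]
end ctr if axis=TCP / +2mm y / hole / collar ctr [[259.2 223.9]
 [259.2 221.4]
 [257.3 212.3]
 [259.3 242.7]]
origin 219 193
```

View pics/w6.png

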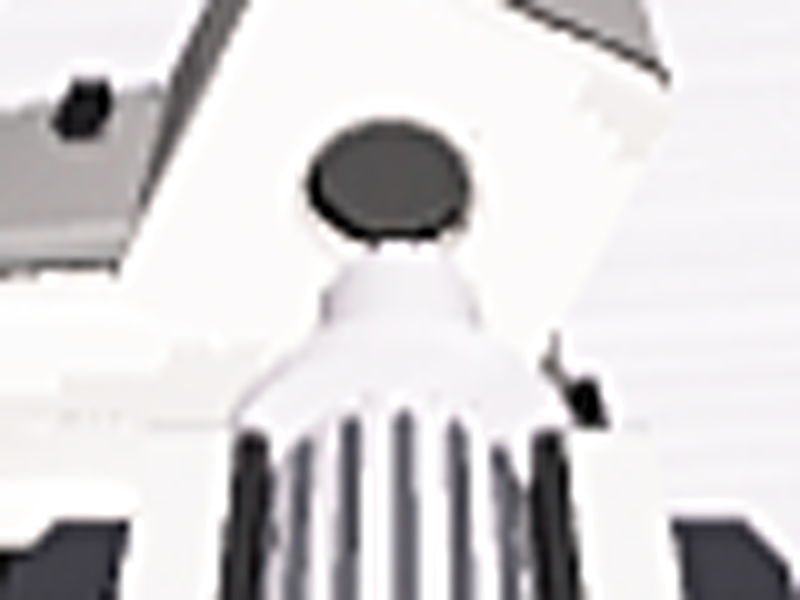

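Bolt end at pixel (259.2,~223), hole at (257.8,211.3). The bolt's tip needs about +2.4 mm in y and -1.2 mm in x, then down with feel.

Request:
arm_command(
  series=[
    [0.0023,-0.0012,0.0,0],
    [-0.0003,0,0.008,0],
    [-0.0003,0,0.008,0],
    [0,0,0,0],
    [0,0,0,0],
  ],
)

```text
time_s: 20.57
tool_pos: [0.5268, 0.1351, 0.1629]
ee_rot: [-2.205, -2.198, -0.034]
ft_force: [0.7, 0.4, -0.3]
gripper_width: 0.179
```

Run:
```python
from h import *
go([.528,.1344,.16],1)
```

```text
t 20.57 from [0.5268 0.1351 0.1629] F [ 0.7  0.4 -0.3] 1 x [-0.0008, 0.0012, 0.0029]
```

Request:
arm_command(
  series=[
    [-0.0004,0.0006,0.0,0],
    [0,0,0.001,0],
    [0,0,0.001,0],
    [0,0,0,0],
  ],
)

```text
time_s: 20.9
tool_pos: [0.5281, 0.1348, 0.1616]
ee_rot: [-2.206, -2.199, -0.036]
ft_force: [0.3, -0.2, -1.6]
gripper_width: 0.186
```

Request:
arm_command(
  series=[
    [0,0,0.001,0],
    [0,0,0.001,0],
    [0,0,0,0],
  ],
)

```text
time_s: 21.15
tool_pos: [0.5283, 0.1346, 0.1597]
ee_rot: [-2.206, -2.199, -0.036]
ft_force: [0.2, -0.5, 0.4]
gripper_width: 0.182
```

Request:
arm_command(
  series=[
    [0,0,0.001,0],
    [0,0,0.001,0],
    [0,0,0,0],
  ],
)

```text
time_s: 21.4
tool_pos: [0.5282, 0.1344, 0.1575]
ee_rot: [-2.207, -2.199, -0.036]
ft_force: [1.7, -3.5, 1.7]
gripper_width: 0.179
```

Request:
arm_command(
  series=[
    [-0.0007,0.0003,0.0,0],
    [0,0,0.001,0],
    [0,0,0,0],
  ],
)

```text
time_s: 21.65
tool_pos: [0.5283, 0.1342, 0.1564]
ee_rot: [-2.206, -2.199, -0.036]
ft_force: [0.8, -2.2, -0.1]
gripper_width: 0.185
```

Request:
arm_command(
  series=[
    [0,0,0.001,0],
    [0,0,0.001,0],
    [0,0,0,0],
  ],
)

```text
time_s: 21.9
tool_pos: [0.5283, 0.1342, 0.1544]
ee_rot: [-2.206, -2.199, -0.036]
ft_force: [0.3, -2.6, 0.5]
gripper_width: 0.183
```

Request:
arm_command(
  series=[
    [-0.0006,0,0.0,0],
    [0,0,0.001,0],
    [0,0,0.001,0],
    [0,0,0,0],
  ],
)

```text
time_s: 22.23
tool_pos: [0.5283, 0.1339, 0.1524]
ee_rot: [-2.205, -2.199, -0.037]
ft_force: [1.2, -1.0, -0.1]
gripper_width: 0.184
```

Request:
arm_command(
  series=[
    [0,0,0.001,0],
    [0,0,0.001,0],
    [0,0,0,0],
  ],
)

```text
time_s: 22.48
tool_pos: [0.5285, 0.1338, 0.1506]
ee_rot: [-2.206, -2.199, -0.036]
ft_force: [-0.0, -1.1, -0.1]
gripper_width: 0.181
```

Request:
arm_command(
  series=[
    [0,0,0.001,0],
    [0,0,0.001,0],
    [0,0,0,0],
  ],
)

```text
time_s: 22.73
tool_pos: [0.5283, 0.1339, 0.1484]
ee_rot: [-2.206, -2.199, -0.036]
ft_force: [1.3, -2.2, 0.9]
gripper_width: 0.185
```

Request:
arm_command(
  series=[
    [-0.0003,0.0001,0.001,0],
    [0,0,0.001,0],
    [0,0,0,0],
  ],
)

```text
time_s: 22.98
tool_pos: [0.5283, 0.1337, 0.1463]
ee_rot: [-2.206, -2.199, -0.036]
ft_force: [0.4, -2.1, 0.3]
gripper_width: 0.178
```

Request:
arm_command(
  series=[
    [0,0,0.001,0],
    [0,0,0.001,0],
    [0,0,0,0],
  ],
)

```text
time_s: 23.23
tool_pos: [0.5284, 0.1337, 0.1444]
ee_rot: [-2.206, -2.199, -0.036]
ft_force: [0.9, -1.8, -0.6]
gripper_width: 0.183
```

Request:
arm_command(
  series=[
    [0,0,0.001,0],
    [0,0,0.001,0],
    [0,0,0,0],
  ],
)

```text
time_s: 23.48
tool_pos: [0.5284, 0.1338, 0.1424]
ee_rot: [-2.206, -2.199, -0.036]
ft_force: [0.3, -2.4, -0.3]
gripper_width: 0.177
```

Request:
arm_command(
  series=[
    [-0.0003,0,0.001,0],
    [0,0,0.001,0],
    [0,0,0.001,0],
    [0,0,0,0],
  ],
)

```text
time_s: 23.82
tool_pos: [0.5283, 0.1336, 0.1394]
ee_rot: [-2.206, -2.199, -0.036]
ft_force: [0.8, -2.0, -1.1]
gripper_width: 0.182
```

Request:
arm_command(
  series=[
    [-0.0001,0,0.001,0],
    [0,0,0.001,0],
    [0,0,0.001,0],
    [0,0,0,0],
  ],
)

```text
time_s: 24.15
tool_pos: [0.5284, 0.1336, 0.1364]
ee_rot: [-2.206, -2.199, -0.036]
ft_force: [0.2, -1.5, -0.6]
gripper_width: 0.183
```

Request:
arm_command(
  series=[
    [-0.0001,0,0.001,0],
    [0,0,0.001,0],
    [0,0,0,0],
  ],
)

```text
time_s: 24.4
tool_pos: [0.5284, 0.1336, 0.1344]
ee_rot: [-2.206, -2.199, -0.036]
ft_force: [0.4, -2.1, -0.7]
gripper_width: 0.178
```

Request:
arm_command(
  series=[
    [0,0,0.001,0],
    [0,0,0.0005,0],
    [0,0,0,0],
  ],
)

```text
time_s: 24.65
tool_pos: [0.5284, 0.1336, 0.133]
ee_rot: [-2.206, -2.199, -0.036]
ft_force: [0.4, -1.9, 0.3]
gripper_width: 0.181
```

Request:
arm_command(
  series=[
    [0,0,0.0005,0],
    [0,0,0.0004,0],
    [0,0,0,0],
  ],
)

```text
time_s: 24.9
tool_pos: [0.5284, 0.1337, 0.1323]
ee_rot: [-2.206, -2.199, -0.036]
ft_force: [0.7, -2.1, 0.9]
gripper_width: 0.186
```

Request:
arm_command(
  series=[
    [0,0,0.0005,0],
    [0,0,0,0],
    [0,0,0,0],
  ],
)

```text
time_s: 25.15
tool_pos: [0.5284, 0.1336, 0.1322]
ee_rot: [-2.206, -2.199, -0.037]
ft_force: [-0.6, -3.0, 5.7]
gripper_width: 0.184
```

The collar is seated: +5.7 N with no further travel. I relax slightly, release, rise and check.

Request:
arm_command(
  series=[
    [0,0,-0.0003,0],
    [0,0,0,0],
    [0,0,0,0],
    [0,0,0,0],
  ],
  jaw=0.045,
)

```text
time_s: 25.48
tool_pos: [0.5283, 0.1341, 0.1318]
ee_rot: [-2.205, -2.199, -0.037]
ft_force: [-0.5, 0.0, -0.1]
gripper_width: 0.531
```

Request:
arm_command(
  series=[
    [0.0007,0,-0.02,0],
    [0.0013,0,-0.035,0],
    [0.0013,0,-0.035,0],
    [0.0013,0,-0.035,0],
    [-0.0288,0,-0.01,0],
    [0,0,0,0],
    [0,0,0,0],
    [0,0,0,0],
  ],
)

```text
time_s: 26.15
tool_pos: [0.5283, 0.1049, 0.2653]
ee_rot: [-2.206, -2.198, -0.036]
ft_force: [-0.8, 0.4, -0.5]
gripper_width: 0.528
```

Run:
```python
from h import *
s,p,R=pose();print(s['time_s'],p.round(4),s['ft_force'].round(1))
c=vision.calibration('wrist');im,d=vision.snapshot('wrist');cv2.imwrite('pics/w7.png',im[:,:,::-1]);P=cloud(c,d)
for n,a,zt in(('drift',(.5353,.0305),.1735),('bolt',(.5283,.134),.1445)):
    q=P[(np.hypot(P[...,0]-a[0],P[...,1]-a[1])<.02)&(abs(P[...,2]-zt)<.006)]
    if len(q): print(n,len(q),'exp',zt,'med z',np.median(q[:,2]),'ctr',(q.min(0)+q.max(0))[:2]/2)
```

```text
26.15 [0.5283 0.1049 0.2653] [-0.8  0.4 -0.5]
drift 281 exp 0.1735 med z 0.17379464971547604 ctr [0.53504343 0.03117876]
bolt 296 exp 0.1445 med z 0.1450016163560107 ctr [0.5275671  0.13492571]
```

View pics/w7.png

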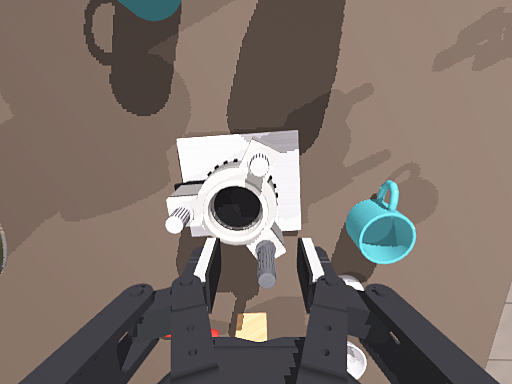

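Both pins stand, the bolt at (259,165) and the drift at (266,262). Their tops are at .145 and .174 m against an expected .1445 and .1735, and the axes are 104 mm apart. The gripper is clear of everything.

```bash
python3 -c "
from h import *
print(job.sign_off())"
```

```text
the job is handed in; nothing more can be done
None
```

The drift pin is home in the right-hand hole (hole_right) and the bolt is home in the left-hand one (hole_left). I handed the job in at about 26 s; the sign-off reports no verdict.

- **Drift:** The wrist camera's depth picture showed the spacer turned clockwise, leaving a gap about 4 mm wide. The nose went in there with no load that I could measure. I eased it onto the boss axis as it went down, and the collar seated at about 5 N.
- **Bolt:** It went in with 2 to 3.5 N of side force on the way, and its collar seated at about 6 N.
- **Last check:** The drift's top is at 173.8 mm (173.5 expected) and the bolt's at 145.0 mm (144.5 expected). The axes are 104 mm apart, as they should be, and the gripper was about 8 cm above the drift. In the last picture both pins stand and nothing in view looks disturbed.
- **Loads:** The force readings at the end of each move never showed more than about 7 N on the grinder.
- **What went wrong or disagreed:** The first move ran into the wrist joint's limit and left the tool leaning about 0.035 rad about the jaw axis. I kept the same wrist angle from then on so the pins stayed upright. I did not measure their tilt directly. Position estimates for the left-hand hole and for the bolt in the jaws differed by 1 to 2 mm, so the final fit was made by feel.

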